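Lock the spring sleeve of the blue quick-change chuck

TASK

A fresh tool has been put into the blue quick-change chuck; lock it in. Grip the spring sleeve by its two long flats, pull it straight up clear of its notch, turn it counterclockwise (seen from above) until its black line points at the red dots, and let go so that it springs fully down into the locked position. Leave the yellow chuck alone.

Things in the scene. Friction and masses are not known exactly. Their poses are not given: they have to be found in the camera images.
- blue_sleeve (a point): centre of the grip block of the steel spring sleeve on the blue-flanged chuck, a fixed post: 70 mm long (x, along the black line on top), 34 mm between its two long flats (y; grip here), 37 mm high with blue bands. Starts 168 mm above the bench, yaw -1.6 to 1.6. A fixed brass tool nose ends 36 mm above this point; fixed crown and flange (84 mm across) lie below 135 mm height
- blue_lift (a joint): height of the blue sleeve on its post, m: 0 at the start, resting in the shallow notch; + is up against a spring (7.5 N at 0, plus 2.5 N per 10 mm). Above 0.008 its side pins clear the crown wall and it can turn; upper stop 0.022, so pull about 0.015. -0.008 is fully down in the deep locking notch
- blue_turn (a joint): turn of the blue sleeve about its vertical post, rad: within 0.08 of 0 at the start, + is counterclockwise seen from above. Unless pulled up it is blocked between about 0.15 and 0.87; the black line meets the red dots on the blue flange at 1.13; end stop 1.40. Let go at 0.95 or more, it springs down into the deep notch by itself
- yellow_pin (a point): end of a brass side pin of the yellow-flanged chuck's sleeve, 29 mm out from that chuck's middle, 130 mm above the bench (the chuck is 206 mm high). Same make as the blue one, with yellow bands, farther right; to be left as it is
Mind the look-alikes: they are no part of the job. Leave any pink look-alike of the part that bears blue_sleeve alone.

How it is judged:
By the outcome, as a careful person would: the job done as asked, in the order asked, and still so for the second after the job is handed in, with the robot touching nothing.
It also fails if it takes over 32 s, if anything falls off the work surface, if the arm or the gripper's body presses on something with over 40 N, if the wrist force passes 120 N, or if a joint passes its speed limit or range.

ROBOT

A 6-joint arm with a two-finger parallel gripper is mounted at the origin on a cart in front of the work surface, level with it; the furniture and walls round the work are solid. World frame = base frame: x ahead of the robot, y to its left, z up, the work surface at z = 0. Lengths are in m, angles in degrees, forces in N, time in s.
With the tool pointing down it reaches from about 0.325 to 0.775 m from the base axis. Payload 5.5 kg.
Tool frame: the origin (TCP) lies at the centre of the arm's flange, where the gripper is bolted on; the fingertips stand 182 mm ahead of it and the grasp point (between the pads) lies 163 mm ahead of it; z points along the fingers, y is the direction in which the jaws open and shut (so a half turn about z gives the same grasp; the last joint's range is limited). The gripper opens to 88 mm and grips with 3 to 60 N. Pads are 20 mm wide; open, the fingers measure 115 mm over their backs; the gripper's body (75 mm by 178 mm) begins 61 mm behind the grasp point.
Start: joints at [66.595, 5.22, 70.514, -0, 104.267, -3.249], TCP at [0.207, 0.563, 0.405] pointing down, gripper open.
Joint ranges: [-164.24, 164.24], [-49.07, 125.15], [9.68, 141.18], [-86.29, 266.29], [3.28, 154.24], [-151.56, 151.56]. Speed limits (degrees/s): [147.25, 147.25, 172.46, 180, 180, 180].

INTERFACE

Orientations are given as [roll, pitch, yaw] about the fixed x, y, z axes, in that order (R = Rz(yaw) Ry(pitch) Rx(roll)).
In Python, from station import r gives the robot as it stands. The module is installed in compiled form; this text tells all that it offers. Calls block until the motion is done:
- r.reach(position, orientation): joint-space move of the TCP to a pose.
- r.servo_line(position, rotation=None, speed=0.15): straight line of the TCP; rotation=None keeps the orientation; speed is the mean speed in m/s.
- r.move_joints(angles): joint-space move.
- r.let_go() and r.grab(squeeze=None): open the fingers fully, or close them until they stop; squeeze is the grip in N (None keeps the last).
- r.wait(seconds).
- r.inverse_kinematics(position, orientation): joint angles nearest the present ones, or None.
- r.sense(): the state.
- r.snapshot(name): name is "side" or "top"; returns a dict with "frame" (400x640x3 uint8, red, green, blue), "fx", "fy", "cx", "cy" (pixels), "R" (3x3) and "t" (3): a world point X has camera coordinates R X + t. Camera axes: x right, y down, z forward; pixel columns grow to the right and rows downward; lengths in m; the calibration is good to about 2 mm. A picture is of the moment at which its call begins. There is no depth.
A pose or a line that the arm cannot do raises r.IKError and nothing moves.
- r.hand_in(): hands the job in, once; it reports no verdict.
The state is a dict: "clock": time; "joints": joint angles; "joint_vel": joint speeds; "joint_torque": joint torques, N m; "tcp_pos": TCP position; "orientation": TCP orientation; "contact_force": force on the tool from outside, world axes, zero at the start; "torque": the same for the moment, N m; "opening": finger opening in m.
Only numpy, scipy, OpenCV 4.12 (cv2) and the standard library are available. Lean on these libraries where they do the work, as an engineer would, in place of code of your own. Each camera call takes 0.05 s, during which the arm holds its last target.

## Working session

There is one attempt and no reset: what is moved stays moved. The work goes in short steps, each a Python script; the robot and the scene stay as the last script left them, time stands still between calls to the robot, and variables do not carry over. Pictures are saved under pics/ and viewed, and the job is handed in when it is done.

```bash
mkdir -p pics
python3 - <<'E'
from station import r
import cv2,numpy as np
for n in("side","top"):
    s=r.snapshot(n); cv2.imwrite(f"pics/{n}0.png",s["frame"][:,:,::-1])
    print(n,s["fx"],s["fy"],s["cx"],s["cy"],np.round(s["R"],4).tolist(),np.round(s["t"],4).tolist())
print(r.sense())
E
```

```text
side 448.25715580835 448.25715580835 312.7895847509393 196.90060120649437 [[0.6986, -0.7153, -0.0164], [-0.3469, -0.3186, -0.8821], [0.6258, 0.6219, -0.4707]] [-0.677, 0.182, 1.0872]
top 361.6387324281755 361.6387324281755 318.97067364142697 199.31308864309634 [[0.0203, -0.9998, -0.0069], [-0.9915, -0.0192, -0.1289], [0.1288, 0.0095, -0.9916]] [-0.3657, 0.623, 1.0181]
{'clock': 0.1, 'joints': array([ 6.65939909e+01,  5.25873382e+00,  7.05742906e+01, -1.90828751e-03,
        1.04266853e+02, -3.24722920e+00]), 'joint_vel': array([ 0.00056038, -0.12806232, -0.14333576,  0.00488646, -0.023802  ,
       -0.02595369]), 'joint_torque': array([ 2.32788174e-03, -4.47857451e+01, -4.07569098e+01,  6.98467134e-02,
        2.84745719e-02, -1.05030826e-04]), 'tcp_pos': array([0.20678715, 0.56329552, 0.40362711]), 'orientation': array([-1.79900178e+02, -3.81023743e-03,  1.59840748e+02]), 'contact_force': array([ 0.62591893, -0.58684569,  1.05112994]), 'torque': array([-0.04651716, -0.03739407,  0.00763808]), 'opening': 0.08825688722316888}
```

View pics/side0.png

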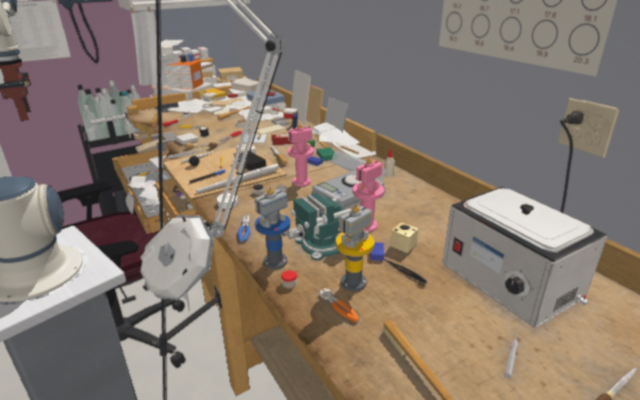

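View pics/top0.png

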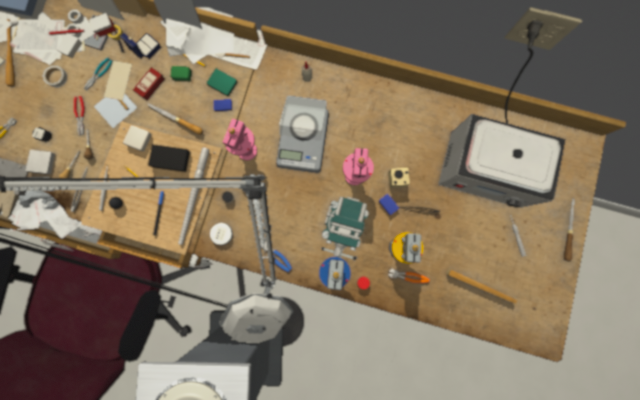

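```bash
cat > h.py <<'E'
import numpy as np,cv2
from station import r
def cam(n):
    s=r.snapshot(n); K=np.array([[s["fx"],0,s["cx"]],[0,s["fy"],s["cy"]],[0,0,1]]); return s["frame"],K,np.array(s["R"]),np.array(s["t"])
def proj(c,X):
    x=c[1]@(c[2]@np.array(X,float)+c[3]); return x[:2]/x[2]
def tri(a,b,pa,pb):
    P=[c[1]@np.c_[c[2],c[3]] for c in(a,b)]
    X=cv2.triangulatePoints(P[0],P[1],np.array(pa,float),np.array(pb,float)).ravel();X=X[:3]/X[3]
    return X, np.linalg.norm(proj(a,X)-pa),np.linalg.norm(proj(b,X)-pb)
def onz(c,p,z):
    d=c[2].T@np.linalg.inv(c[1])@[p[0],p[1],1]; o=-c[2].T@c[3]
    return o+d*(z-o[2])/d[2]
E
python3 - <<'E'
from h import *
s=cam("side");t=cam("top")
for nm,a,b in [("elbow",(271,45),(256,187)),("head",(180,258),(255,318)),("blue",(271,205),(335,272))]:
    print(nm,tri(s,t,a,b))
print(onz(t,(335,272),.168))
for f,c,(x,y,w,h),k in [("s",s,(225,170,160,130),5),("t",t,(300,230,140,75),5)]:
    im=c[0][y:y+h,x:x+w,::-1]; cv2.imwrite(f"pics/{f}1.png",cv2.resize(im,None,fx=k,fy=k,interpolation=cv2.INTER_CUBIC)[:600])
E
```

```text
elbow (array([ 0.58863758, -0.24636863,  0.47791336]), np.float64(1.2996617280453422), np.float64(2.79771052334776))
head (array([ 0.28576424, -0.17495633, -0.022464  ]), np.float64(2.267053200960573), np.float64(2.983211480945409))
blue (array([ 0.42938539, -0.3974723 ,  0.15987559]), np.float64(0.4606611946686648), np.float64(0.6450934116824312))
[ 0.43115992 -0.39822172  0.168     ]
```

View pics/s1.png

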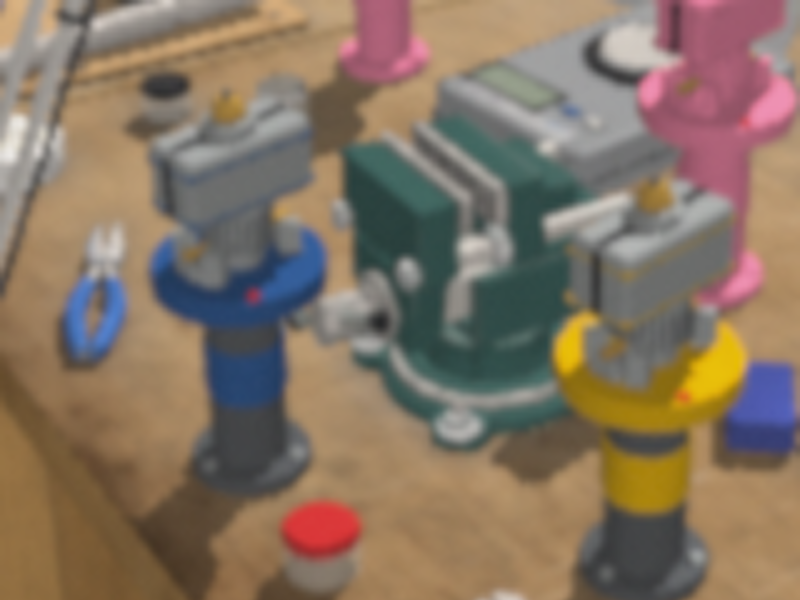

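View pics/t1.png

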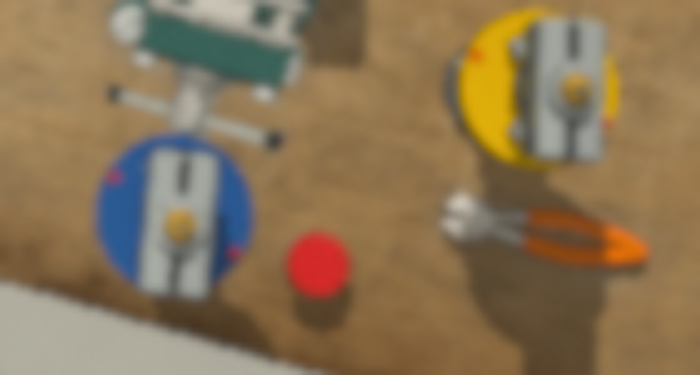

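Run:
```python
from h import *
s=cam("side");t=cam("top")
for f,c,(x,y,w,h),k in [("s2",s,(100,0,200,300),2.6),("t2",t,(0,150,320,200),2.5)]:
    im=c[0][y:y+h,x:x+w,::-1]; im=cv2.resize(im,None,fx=k,fy=k,interpolation=cv2.INTER_CUBIC)[:600]; print(im.shape);cv2.imwrite(f"pics/{f}.png",im)
```

```text
(600, 520, 3)
(500, 800, 3)
```

Run:
```python
from h import *
s=cam("side");t=cam("top")
print("campos",-s[2].T@s[3],-t[2].T@t[3])
z=lambda p:(300-.4+p[0]/5,230-.4+p[1]/5)
q=lambda p:(225-.4+p[0]/5,170-.4+p[1]/5)
for n,p in dict(TL=(153,150),TR=(218,152),BL=(138,295),BR=(208,300),l0=(185,160),l1=(173,290)).items(): print(n,onz(t,z(p),.1865)[:2])
print("nose",onz(t,z((180,221)),.204)[:2],onz(s,q((229,92)),.204)[:2], tri(s,t,q((229,92)),z((180,221))))
print("dots",onz(t,z((113,177)),.13)[:2],onz(t,z((235,253)),.13)[:2])
print("flange",onz(t,z((176,213)),.13)[:2])
for n,a,b in [("vise ball r",q((303,318)),z((275,140))),]: print(n,tri(s,t,a,b))
```

```text
campos [-0.14435241 -1.1024694   0.66121436] [ 0.49402105 -0.36327615  1.08738068]
TL [ 0.46213398 -0.38528769]
TR [ 0.46181999 -0.41723649]
BL [ 0.3923335  -0.37912448]
BR [ 0.3906751  -0.41320366]
l0 [ 0.4576086  -0.40108066]
l1 [ 0.39507053 -0.39611625]
nose [ 0.42940914 -0.39835351] [ 0.42928593 -0.39795478] (array([ 0.42925695, -0.39821008,  0.20410389]), np.float64(0.061740145333191034), np.float64(0.08901912090015549))
dots [ 0.4458073  -0.36603948] [ 0.40829351 -0.43003346]
flange [ 0.42803981 -0.39915366]
vise ball r (array([ 0.44898462, -0.4396021 ,  0.09364787]), np.float64(6.1280448754534715), np.float64(8.028546109744454))
```

View pics/s2.png

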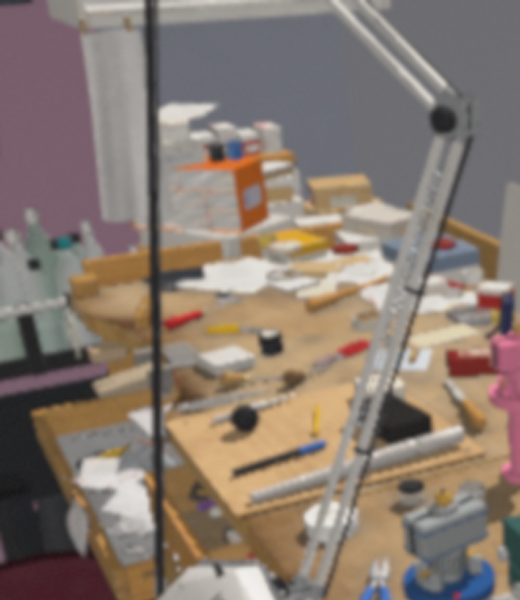

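View pics/t2.png

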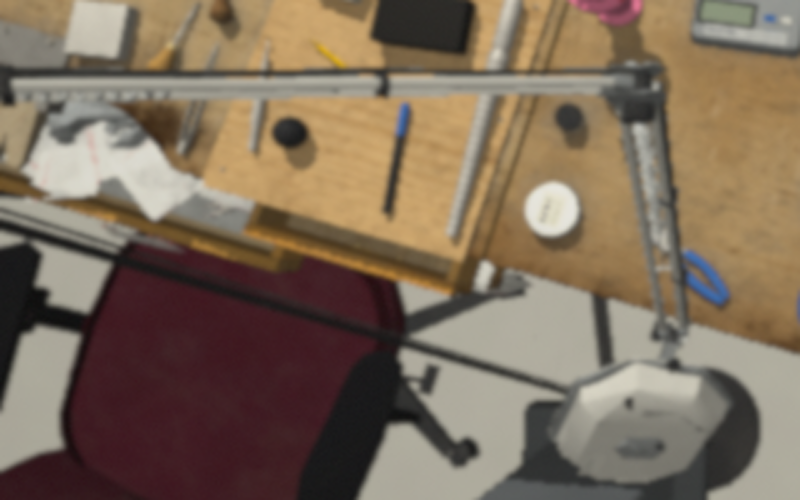

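```bash
python3 - <<'E'
from h import *
s=cam("side");t=cam("top")
T=lambda p:(p[0]/2.5-.3,150-.3+p[1]/2.5); S=lambda p:(100-.3+p[0]/2.6,p[1]/2.6-.3)
print("elbow",tri(s,t,S((445,118)),T((635,90))))
print("lowjoint",tri(s,t,S((305,588)),T((668,335))))
def linei(sp,tp):
    # 3D line as intersection of planes
    pl=[]
    for c,p in((s,sp),(t,tp)):
        l=np.cross([*p[0],1],[*p[1],1]); P=c[1]@np.c_[c[2],c[3]]; pl.append(P.T@l)
    n1,n2=pl[0]/np.linalg.norm(pl[0][:3]),pl[1]/np.linalg.norm(pl[1][:3])
    d=np.cross(n1[:3],n2[:3]);print("sinang",np.linalg.norm(d))
    return n1,n2,d
def at(L,ax,v):
    e=np.zeros(4);e[ax]=1;e[3]=-v
    A=np.array([L[0],L[1],e]);return np.linalg.solve(A[:,:3],-A[:,3])
L=linei((S((440,105)),S((350,0))),(T((600,85)),T((20,88))))
for y in(-.246,-.1,0,.1,.2,.4):print("upper",at(L,1,y))
L=linei((S((150,0)),S((160,590))),(T((0,222)),T((570,392))))
for y in(-.6,-.4,-.2,0,.1,.2,.4):
    X=at(L,1,y);print("cable",X,proj(s,X),proj(t,X))
for n,a,b in [("headL",S((170,590)),T((555,435))),("headR",(211,232),T((728,400)))]:print(n,tri(s,t,a,b))
print(proj(s,(0,0,0)),proj(s,(0,0,.3)),proj(t,(0,0,.3)))
E
python3 - <<'E'
from h import *
s=cam("side")
im=s[0][170:400,60:260,::-1]; cv2.imwrite("pics/s3.png",cv2.resize(im,None,fx=2.6,fy=2.6,interpolation=cv2.INTER_CUBIC))
E
```

```text
elbow (array([ 0.5912472 , -0.24238001,  0.47694853]), np.float64(1.1962470941496044), np.float64(2.580835460248643))
lowjoint (array([ 0.38876722, -0.21304495,  0.04433371]), np.float64(0.8270633646777243), np.float64(1.16604436487287))
sinang 0.6719861460970973
upper [ 0.59966881 -0.246       0.46891578]
upper [ 0.57400397 -0.1         0.59496083]
upper [ 0.55642531 -0.          0.68129305]
upper [0.53884665 0.1        0.76762528]
upper [0.52126799 0.2        0.8539575 ]
upper [0.48611067 0.4        1.02662195]
sinang 0.2433572673433058
cable [-0.51700564 -0.6        -3.01615076] [174.22050877 992.56386337] [341.44066764 340.42265526]
cable [-0.23028751 -0.4        -2.00384744] [170.74225842 787.34709291] [324.25817311 335.29805163]
cable [ 0.05643062 -0.2        -0.99154411] [166.44403813 533.75209583] [290.54996149 325.24472536]
cable [ 0.34314876 -0.          0.02075922] [160.99715206 212.38581766] [194.38938402 296.56525488]
cable [0.48650782 0.1        0.52691088] [157.6887644   17.19094599] [ 21.85311955 245.10707074]
cable [0.62986689 0.2        1.03306254] [ 153.87012613 -208.10871213] [-2321.34657959  -453.74196234]
cable [0.91658502 0.4        2.04536587] [ 144.14382123 -781.96070131] [628.85190676 426.14179675]
headL (array([ 0.28941001, -0.09984696,  0.04216312]), np.float64(5.041531542091372), np.float64(7.08144605973726))
headR (array([ 0.32613229, -0.28635569,  0.08645056]), np.float64(0.9016639366688715), np.float64(1.2166977560867511))
[ 33.68475181 271.93055316] [-10.30177493 157.73381444] [134.41177059 492.56801606]
```

View pics/s3.png

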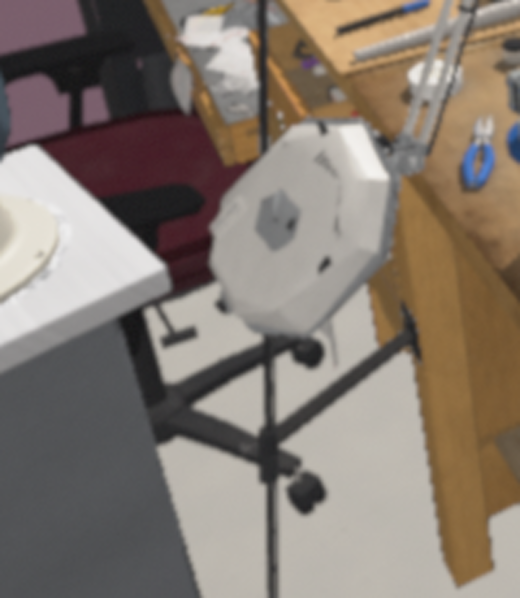

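Run:
```python
from h import *
d=np.deg2rad
for az in (66.6,-42.85):
  for rad in (.33,.36):
    for z in (.45,.55,.6,.65):
        y=az+90+3.25 if az>0 else -4.4
        print(az,rad,z,r.inverse_kinematics([rad*np.cos(d(az)),rad*np.sin(d(az)),z],[180,0,y]))
for z in(.331,.40,.45):print(z,r.inverse_kinematics([.4293,-.3982,z],[180,0,-4.4]),r.inverse_kinematics([.4293,-.3982,z],[180,0,60]))
```

```text
66.6 0.33 0.45 [ 6.06863043e+01 -3.55172733e+01  9.96085270e+01 -2.54444375e-14
  1.15908746e+02 -9.16369572e+00]
66.6 0.33 0.55 [ 6.06863043e+01 -3.00228697e+01  8.54052255e+01 -2.54444375e-14
  1.24617644e+02 -9.16369572e+00]
66.6 0.33 0.6 [ 6.06863043e+01 -2.65307350e+01  7.74600259e+01 -2.54444375e-14
  1.29070709e+02 -9.16369572e+00]
66.6 0.33 0.65 [ 6.06863043e+01 -2.24768285e+01  6.87711637e+01 -2.54444375e-14
  1.33705665e+02 -9.16369572e+00]
66.6 0.36 0.45 [ 6.11806549e+01 -3.08125346e+01  9.66563818e+01 -2.54444375e-14
  1.14156153e+02 -8.66934506e+00]
66.6 0.36 0.55 [ 6.11806549e+01 -2.57793426e+01  8.25908827e+01 -2.54444375e-14
  1.23188460e+02 -8.66934506e+00]
66.6 0.36 0.6 [ 6.11806549e+01 -2.24490451e+01  7.46447829e+01 -2.54444375e-14
  1.27804262e+02 -8.66934506e+00]
66.6 0.36 0.65 [ 6.11806549e+01 -1.85029700e+01  6.58912729e+01 -2.54444375e-14
  1.32611697e+02 -8.66934506e+00]
-42.85 0.33 0.45 [-4.87636957e+01 -3.55172733e+01  9.96085270e+01 -2.54444375e-14
  1.15908746e+02  4.56363043e+01]
-42.85 0.33 0.55 [-4.87636957e+01 -3.00228697e+01  8.54052255e+01 -2.54444
[... 590 characters left out ...]
27804262e+02  4.61306549e+01]
-42.85 0.36 0.65 [-4.82693451e+01 -1.85029700e+01  6.58912729e+01 -2.54444375e-14
  1.32611697e+02  4.61306549e+01]
0.331 [-4.61764510e+01  2.85523613e+00  8.04362420e+01 -2.54444375e-14
  9.67085218e+01  4.82235490e+01] [-46.176451     2.85523613  80.43624203   0.          96.70852184
 -16.176451  ]
0.4 [-4.61764510e+01  2.92130359e+00  7.33891101e+01 -2.54444375e-14
  1.03689586e+02  4.82235490e+01] [-46.176451     2.92130359  73.38911006   0.         103.68958635
 -16.176451  ]
0.45 [-4.61764510e+01  3.79193982e+00  6.73973541e+01 -2.54444375e-14
  1.08810706e+02  4.82235490e+01] [-46.176451     3.79193982  67.39735408   0.         108.81070609
 -16.176451  ]
```

Run:
```python
from h import *
f=lambda:(lambda s:print(round(s["clock"],2),np.round(s["joints"],2),np.round(s["tcp_pos"],4),np.round(s["orientation"],2),np.round(s["contact_force"],1),round(s["opening"],4)))(r.sense())
r.move_joints([66.6,-26.5,77.5,0,129.1,70]);f()
r.move_joints([-46.18,-26.5,77.5,0,129.1,48.2]);f()
r.reach([.4293,-.3982,.45],[180,0,-4.4]);f()
for n in("side","top"): cv2.imwrite(f"pics/{n}4.png",r.snapshot(n)["frame"][:,:,::-1])
```

```text
1.81 [ 66.6  -26.44  77.54  -0.   129.05  69.94] [0.0995 0.3156 0.5988] [-1.7995e+02  1.4000e-01  8.6660e+01] [-0.5  0.   0.5] 0.0879
3.88 [-4.610e+01 -2.649e+01  7.749e+01  1.000e-02  1.291e+02  4.820e+01] [ 0.2523 -0.2131  0.5995] [-1.7992e+02  7.0000e-02 -4.3000e+00] [ 0.3  0.  -0.3] 0.0881
5.02 [-46.15   3.69  67.33   0.   108.86  48.23] [ 0.4291 -0.3975  0.4517] [ 1.7992e+02 -9.0000e-02 -4.3700e+00] [-0.1 -0.7  0.7] 0.0878
```

View pics/side4.png

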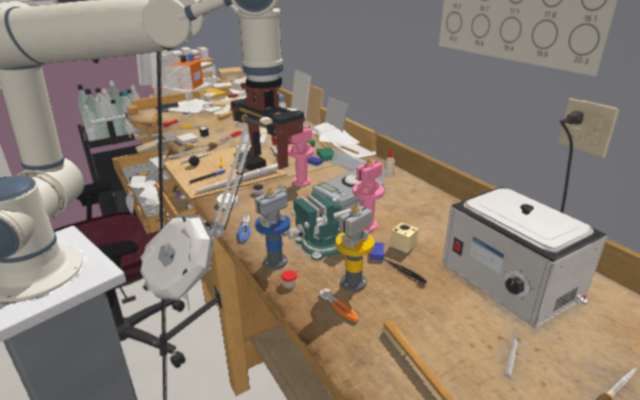

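View pics/top4.png

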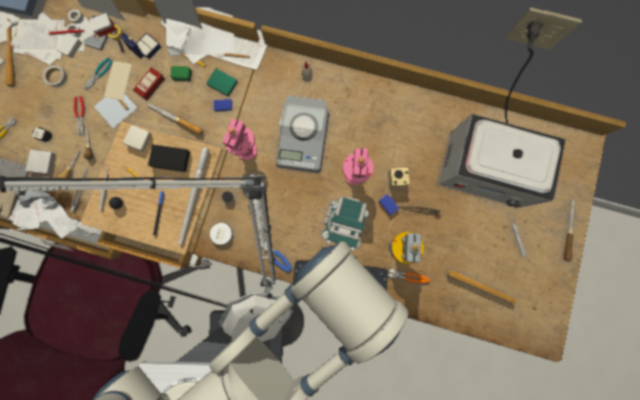

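```bash
cat >> h.py <<'E'
def f(m=""):
    s=r.sense();print(m,round(s["clock"],2),np.round(s["joints"],2),np.round(s["tcp_pos"],4),np.round(s["orientation"],2),np.round(s["contact_force"],1),np.round(s["torque"],2),round(s["opening"],4));return s
E
python3 - <<'E'
from h import *
r.servo_line([.4293,-.3982,.333],speed=.1);f("down")
cv2.imwrite("pics/side5.png",cv2.resize(r.snapshot("side")["frame"][100:300,180:380,::-1],None,fx=3,fy=3,interpolation=cv2.INTER_CUBIC))
E
```

```text
down 6.43 [-46.18   2.81  80.18   0.    96.92  48.22] [ 0.4294 -0.3983  0.334 ] [ 1.7994e+02 -7.0000e-02 -4.4000e+00] [0.1 0.1 0.3] [0.01 0.12 0.07] 0.0878
```

View pics/side5.png

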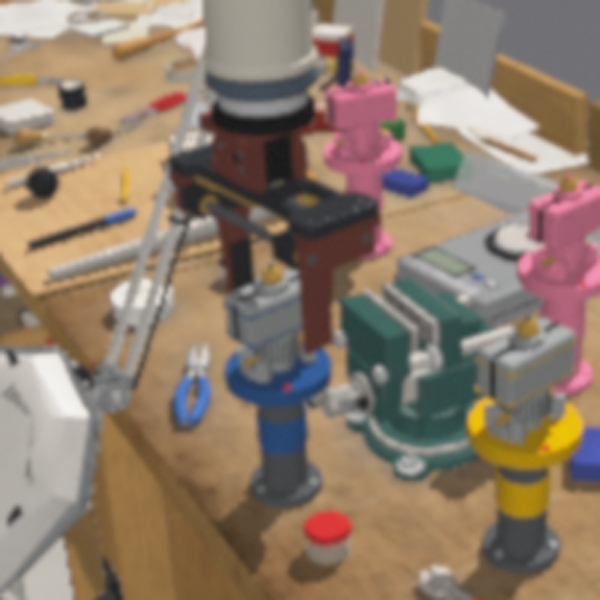

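Run:
```python
from h import *
r.grab(45);f("grab")
r.servo_line([.4293,-.3982,.349],speed=.03);s=f("lift")
cv2.imwrite("pics/side6.png",cv2.resize(r.snapshot("side")["frame"][150:300,200:350,::-1],None,fx=4,fy=4,interpolation=cv2.INTER_CUBIC))
```

```text
grab 7.36 [-4.616e+01  2.830e+00  8.026e+01  2.000e-02  9.694e+01  4.822e+01] [ 0.4294 -0.3979  0.333 ] [-1.7996e+02  1.0000e-02 -4.3800e+00] [-0.7  3.1  1.1] [ 0.22  0.22 -0.  ] 0.0337
lift 8.04 [-4.617e+01  2.780e+00  7.877e+01  2.000e-02  9.853e+01  4.822e+01] [ 0.4294 -0.3981  0.3482] [-1.7994e+02  5.0000e-02 -4.3900e+00] [  3.    1.  -13.2] [-0.19 -0.42 -0.05] 0.0335
```

View pics/side6.png

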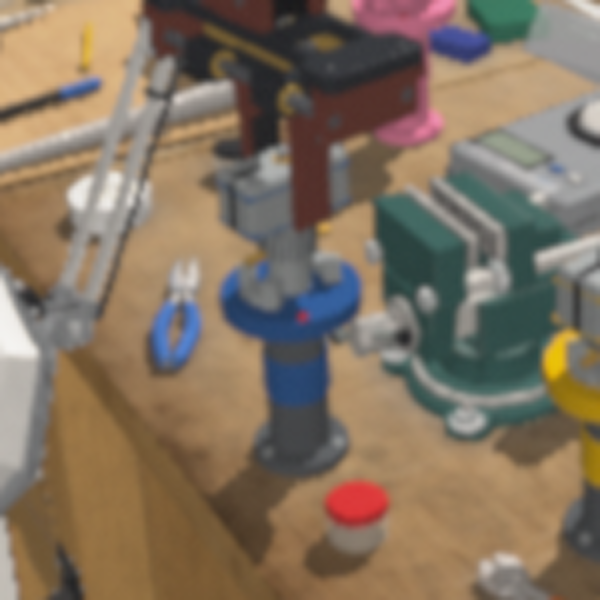

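Run:
```python
from h import *
b=r.inverse_kinematics([.4293,-.3982,.349],[180,0,-4.4])
j=np.array(b)
for k in (16,32,48,64):
    q=j.copy(); q[5]=j[5]-k; r.move_joints(q); s=f(k)
    if abs(s["torque"][2])>1.5 or np.abs(s["contact_force"][:2]).max()>15: print("stop");break
for n,(y,x) in dict(side=(150,200),top=(200,260)).items():
    cv2.imwrite(f"pics/{n}7.png",cv2.resize(r.snapshot(n)["frame"][y:y+150,x:x+150,::-1],None,fx=4,fy=4,interpolation=cv2.INTER_CUBIC))
```

```text
16 8.47 [-4.615e+01  2.750e+00  7.878e+01  5.000e-02  9.859e+01  3.229e+01] [ 0.4293 -0.3977  0.3484] [-1.7987e+02  3.0000e-02  1.1570e+01] [  1.3   5.2 -13.5] [ 0.24 -0.39  0.01] 0.0337
32 8.84 [-4.614e+01  2.740e+00  7.880e+01  8.000e-02  9.865e+01  1.630e+01] [ 0.4293 -0.3973  0.3483] [-1.7979e+02 -2.0000e-02  2.7580e+01] [  0.    7.9 -12.7] [ 0.4  -0.32  0.04] 0.0337
48 9.22 [-4.613e+01  2.730e+00  7.883e+01  9.000e-02  9.872e+01  3.000e-01] [ 0.4291 -0.397   0.3481] [-1.7971e+02 -9.0000e-02  4.3580e+01] [ -2.3  10.6 -13.1] [ 0.64 -0.32 -0.05] 0.0334
64 9.59 [-4.614e+01  2.720e+00  7.886e+01  9.000e-02  9.879e+01 -1.570e+01] [ 0.4289 -0.3968  0.3479] [-179.66   -0.19   59.58] [ -3.4  12.3 -12.8] [ 0.9  -0.2  -0.01] 0.0339
```

View pics/side7.png

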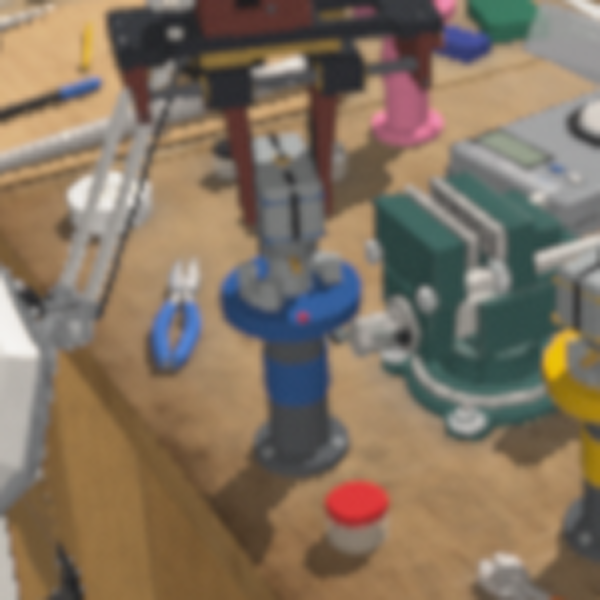

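Run:
```python
from h import *
r.let_go();f("open");r.wait(.3)
r.servo_line([.4293,-.3982,.45],speed=.12);f("up")
r.move_joints([-46.18,-26.5,77.5,0,129.1,-15]);f("back")
for n,(y,x) in dict(side=(170,225),top=(230,300)).items():
    w=160 if n=="side" else 150; 
    cv2.imwrite(f"pics/{n}8.png",cv2.resize(r.snapshot(n)["frame"][y:y+120,x:x+w,::-1],None,fx=5,fy=5,interpolation=cv2.INTER_CUBIC))
```

```text
open 10.65 [-46.17   2.75  78.73  -0.    98.53 -15.78] [ 0.4293 -0.3982  0.3489] [-179.99    0.     59.6 ] [ 0.5  0.6 -0.7] [0.03 0.08 0.01] 0.088
up 11.94 [-46.18   3.82  67.47  -0.   108.8  -15.78] [ 0.4294 -0.3983  0.449 ] [-1.7991e+02 -2.0000e-02  5.9600e+01] [-0.6  0.5  0.6] [-0.06  0.13  0.  ] 0.0879
back 13.08 [-46.18 -26.4   77.57  -0.   129.04 -15.  ] [ 0.2527 -0.2143  0.5983] [-1.798e+02 -5.000e-02  5.882e+01] [ 0.4 -0.8 -1. ] [-0.07  0.14  0.01] 0.088
```

View pics/side8.png

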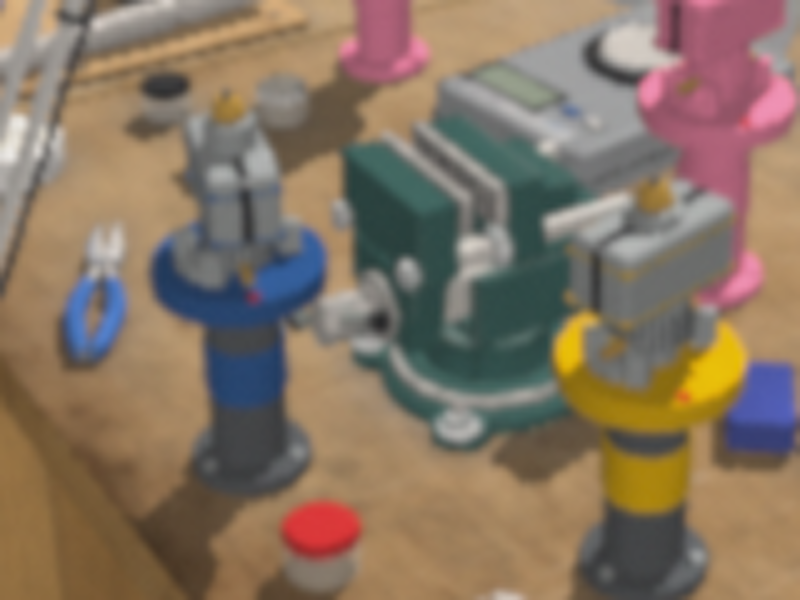

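View pics/top8.png

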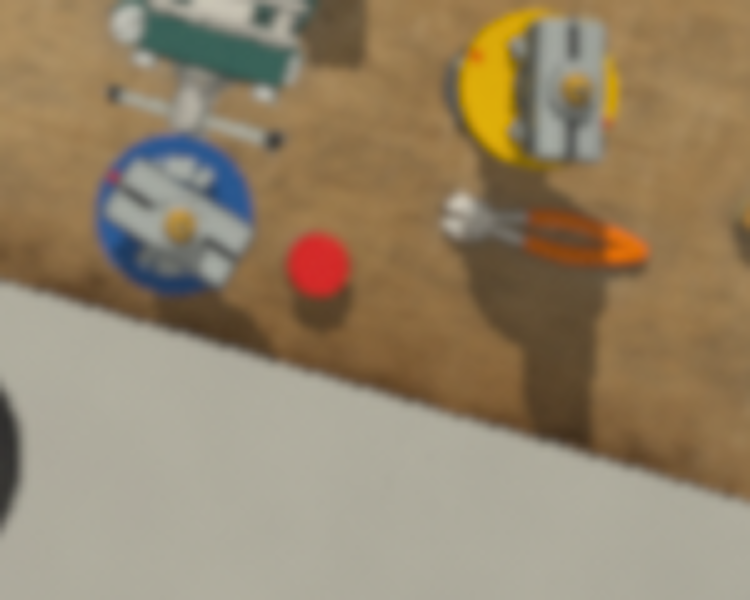

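Run:
```python
from h import *
s=cam("side")
c=np.array([.4293,-.3982]);d=np.array([np.cos(np.deg2rad(59.6)),np.sin(np.deg2rad(59.6))])
for L in(0,-.008):
  for nm,sg,zz in(("near top",-1,.0185),("near bot",-1,-.0185),("far top",1,.0185)):
    p=proj(s,[*(c+sg*.035*d),.168+L+zz]);print(L,nm,(p-[225,170]+.4)*5)
im=s[0][180:245,245:300,::-1];cv2.imwrite("pics/s9.png",cv2.resize(im,None,fx=9,fy=9,interpolation=cv2.INTER_CUBIC))
for L in(0,-.008):print([ (proj(s,[*(c-.035*d),.168+L+z])-[245,180]+.45)*9 for z in(.0185,-.0185)])
```

```text
0 near top [246.2738708  161.77662098]
0 near bot [250.98355332 233.91257108]
0 far top [217.98747338  93.07397663]
-0.008 near top [247.30615941 177.58769092]
-0.008 near bot [251.98054506 249.18301587]
-0.008 far top [219.06232793 108.23471667]
[array([263.74296745, 201.64791776]), array([272.22039597, 331.49262795])]
[array([265.60108694, 230.10784365]), array([274.01498111, 358.97942856])]
```

View pics/s9.png

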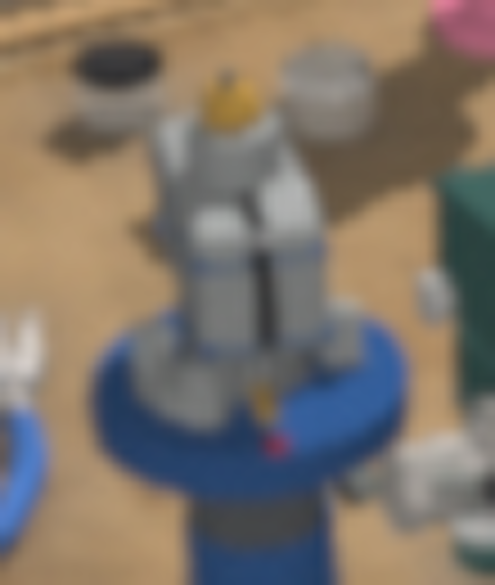

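Run:
```python
from h import *
f();r.hand_in()
```

```text
13.23 [-46.19 -26.34  77.55   0.   129.07 -15.  ] [ 0.2529 -0.2145  0.5981] [-1.7973e+02 -7.0000e-02  5.8820e+01] [ 0.1  0.6 -1. ] [-0.05  0.1  -0.03] 0.0875
the job is handed in; nothing more can be done
```

The blue chuck is locked and the job was handed in at about 13.2 s, well under the 32 s limit. I gripped the sleeve by its two long flats at 45 N, pulled it up about 15 mm, turned it 64° counterclockwise and let go. I then backed the arm well clear.

**Turn:** the last pictures show the black line pointing at the red dots on the blue flange.

**Height:** the front end of the block is where it should be at 8 mm down. In the enlarged side picture its bottom edge is at row 355, where 359 is expected locked and 331 unlocked. Its rounded top edge is at about row 240, against 230 and 202.

**Forces:** side forces on the wrist stayed below 13 N during the turn, and the pull force of about 13 N matched the spring.

The gripper drifted about 1.4 mm sideways while holding the sleeve and came back once it let go. The yellow chuck, the pink look-alikes and the other items near the blue chuck look unmoved. No check failed.

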